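# Snap the storage box lid shut all round

### The job

The lid of the black storage box on the desk is laid on but not latched: press down with the fingertips on each of the four grey sections of its rim, one after the other, until every one has snapped shut. Only press: do not pick up or tip the box or push it out of its place, and leave the batteries, the eraser and the box of staples where they lie.

Things in the scene. Friction and masses are not known exactly. Their poses are not given: they have to be found in the camera images.
- box: storage box of black plastic with a clear lid panel, about 0.9 kg, standing loose on the desk; walls 160 (its x) x 120 (its y) x 58 mm high; origin at the centre of its underside, z up. The clear panel (110 x 70 mm, its top 61 mm above the desk) is fixed; round it runs a grey lid rim of four separate sections, which all start unlatched, their tops 69 mm above the desk; shut, their tops are 63 mm above the desk
- end_a_top (a point): centre of the top face of a grey rim section: the short section at the box's -x end, 25 x 73 mm from above; it goes straight down with the section, 6 mm in all
- end_a (a joint): travel of that section in m: 0 unlatched (standing proud), 0.006 snapped shut. It resists with about 9 N at first, less as it goes down, and past about half-way (3 mm) it snaps down by itself and stays; let go before that, it springs back up
- end_b_top (a point): centre of the top face of a grey rim section: the short section at the box's +x end, 25 x 73 mm from above; it goes straight down with the section, 6 mm in all
- end_b (a joint): travel of that section in m: 0 unlatched (standing proud), 0.006 snapped shut. It resists with about 9 N at first, less as it goes down, and past about half-way (3 mm) it snaps down by itself and stays; let go before that, it springs back up
- side_a_top (a point): centre of the top face of a grey rim section: the long section along the box's -y side, 164 x 25 mm from above; it goes straight down with the section, 6 mm in all
- side_a (a joint): travel of that section in m: 0 unlatched (standing proud), 0.006 snapped shut. It resists with about 9 N at first, less as it goes down, and past about half-way (3 mm) it snaps down by itself and stays; let go before that, it springs back up
- side_b_top (a point): centre of the top face of a grey rim section: the long section along the box's +y side, 164 x 25 mm from above; it goes straight down with the section, 6 mm in all
- side_b (a joint): travel of that section in m: 0 unlatched (standing proud), 0.006 snapped shut. It resists with about 9 N at first, less as it goes down, and past about half-way (3 mm) it snaps down by itself and stays; let go before that, it springs back up
- battery_a: green and white battery, 15 x 50 x 15 mm; lies loose on the desk close beside the storage box; a bystander; origin at the centre of its underside
- battery_b: red and white battery, 15 x 50 x 15 mm; lies loose on the desk close beside the storage box; a bystander; origin at the centre of its underside
- eraser: blue and white eraser, 22 x 42 x 13 mm; lies loose on the desk close beside the storage box; a bystander; origin at the centre of its underside
- staple_box: tan cardboard box of staples, 30 x 52 x 21 mm, near the right edge of the desk; lies loose on the desk; a bystander; origin at the centre of its underside

How it is judged (in metres and radians):
At the end, for the whole second after the job is handed in: all four rim sections are snapped shut (at least 4.5 of their 6 mm down), the box stands level and still on the desk within 30 mm of where it began, and the batteries, eraser and staple box lie within 20 mm of where they began (value of joint each of end_a, end_b, side_a, side_b above 0.0045 m and distance of box from where it was at the start of the episode below 0.03 m and angle between box's own z axis and vertical below 0.05 rad and linear speed of box below 0.01 m/s and distance of each of battery_a, battery_b, eraser, staple_box from where it was at the start of the episode below 0.02 m); the robot touches nothing.
It fails at once if the storage box is lifted or tipped (height (world z) of box above 0.01 m or angle between box's own z axis and vertical above 0.15 rad).
It fails at once if the storage box is pushed more than 30 mm out of its place (distance of box from where it was at the start of the episode above 0.03 m).
It fails at once if a battery, the eraser or the staple box is moved by more than 20 mm (distance of any of battery_a, battery_b, eraser, staple_box from where it was at the start of the episode above 0.02 m).
It also fails if it takes over 42 s, if anything falls off the work surface, if the arm or the gripper's body presses on something with over 40 N, if the wrist force passes 120 N, or if a joint passes its speed limit or range.

### The arm

A 6-joint arm with a two-finger parallel gripper is mounted at the origin on a cart in front of the work surface, level with it; the furniture and walls round the work are solid. World frame = base frame: x ahead of the robot, y to its left, z up, the work surface at z = 0. Lengths are in mm, angles in rad, forces in N, time in s.
With the tool pointing down it reaches from about 325 to 875 mm from the base axis. Payload 4.4 kg.
Tool frame: the origin (TCP) lies on the centre line of the jaws, within the pads' length; the fingertips stand ahead of it and the grasp point (between the pads) lies 6 mm ahead of it (ctrl.tcp_to_tips is the z of the fingertips in the tool frame, in mm); z points along the fingers, y is the line along which they close (so a half turn about z gives the same grasp; the last joint's range is limited). The gripper opens to 85 mm and grips with 20 to 120 N. Pads are 22 mm wide; open, the fingers measure 114 mm over their backs; the gripper's body (76 mm by 85 mm) begins 54 mm behind the grasp point. The pads swing forward as they close: fully open they stand 13 mm farther back than shut.
Start: joints at [-1.494, 0.207, 1.542, -0, 1.393, -0.15], TCP at [129.842, -560.15, 256.282] pointing down, gripper open.
Joint ranges: [-2.73, 2.73], [-0.86, 2.22], [0.23, 2.46], [-1.11, 4.25], [0.08, 2.63], [-2.82, 2.82]. Speed limits (rad/s): [2.79, 2.79, 3.14, 3.14, 3.14, 3.14].

### API

Orientations are given as a 3x3 rotation matrix whose columns are the frame's x, y, z axes.
In Python, from plant import ctrl, sensors, optics gives the robot as it stands. Calls block until the motion is done:
- ctrl.move_ptp(position, orientation): joint-space move of the TCP to a pose.
- ctrl.move_l(position, rot=None, vel=150, threshold=None): straight line of the TCP; rot=None keeps the orientation; vel is the mean speed in mm/s. With threshold (N) it stops when the force on the tool has changed by that much, and returns True; else False.
- ctrl.set_joints(angles): joint-space move.
- ctrl.gripper_to(opening, force=None): finger opening in mm; force is the grip in N (None keeps the last); returns when the fingers have stopped.
- ctrl.hold(seconds).
- ctrl.solve_ik(position, orientation): joint angles nearest the present ones, or None.
- sensors.read_state(): the state.
- optics.grab_frame(name): name is "scene" or "top" or "wrist"; returns (picture, depth): 400x640x3 uint8, red, green, blue; 400x640 float32, mm along the optical axis (not along the pixel's ray), 0 where there is no reading.
- optics.camera_params(name): a dict with "mtx" (3x3 intrinsics, pixels), "k1" (the pictures are not rectified: a ray, as slopes to the right and down, at radius r is drawn at 1 + k1 r^2 times it, then the intrinsics apply), "R" (3x3) and "t" (3): a world point X has camera coordinates R X + t; the wrist camera has in their place "T_tool_cam" (4x4, takes a point from camera to tool coordinates, whose origin is the TCP and whose axes are the flange's). Camera axes: x right, y down, z forward; pixel columns grow to the right and rows downward; lengths in mm; the calibration is good to about 2 mm. A picture is of the moment at which its call begins: read the wrist's pose just before it. camera_params takes no time and is no camera call.
A pose or a line that the arm cannot do raises ctrl.MotionError and nothing moves.
- ctrl.finish_job(): hands the job in; it is judged then, once.
The state is a dict: "t": time; "q": joint angles; "qvel": joint speeds; "tau": joint torques, N m; "eef_pos": TCP position; "eef_rot": TCP orientation; "force": force on the tool from outside, world axes, zero at the start; "wrist_torque": the same for the moment, N m; "grip_width": finger opening in mm; "grasp_force": force on a finger pad.
Only numpy, scipy, OpenCV 4.12 (cv2) and the standard library are available. Lean on these libraries where they do the work, as an engineer would, in place of code of your own. Each camera call takes 0.05 s, during which the arm holds its last target. There are 200 camera calls.

## Working session

There is one attempt and no reset: what is moved stays moved. The work goes in short steps, each a Python script; the robot and the scene stay as the last script left them, time stands still between calls to the robot, and variables do not carry over. Pictures are saved under pics/ and viewed, at most 10 in all, crops included, and the job is handed in when it is done.

```bash
mkdir -p pics; python3 - <<'E'
from plant import ctrl,sensors,optics
import cv2,numpy as np
s=sensors.read_state();print(s['t'],s['eef_pos'],s['grip_width'],ctrl.tcp_to_tips)
for n in("top","scene"):
    p,d=optics.grab_frame(n);cv2.imwrite(f"pics/{n}0.png",p[:,:,::-1]);np.savez(f"{n}0.npz",p=p,d=d)
    c=optics.camera_params(n);print(n,c)
E
```

```text
0.0 [ 129.78728927 -559.40831918  255.06795354] 85.13223435758297 25.0
top {'mtx': array([[484.31653577,   0.        , 319.57410533],
       [  0.        , 484.31653577, 202.19758424],
       [  0.        ,   0.        ,   1.        ]]), 'k1': -0.09844623699776132, 'R': array([[-0.01580617, -0.99986641, -0.0041617 ],
       [-0.99089633,  0.01622064, -0.13364638],
       [ 0.13369603,  0.00201137, -0.99102035]]), 't': array([ -52.18178878,  611.87286893, 1062.65284696])}
scene {'mtx': array([[444.68867834,   0.        , 315.51410031],
       [  0.        , 444.68867834, 196.48260196],
       [  0.        ,   0.        ,   1.        ]]), 'k1': 0.0207477773156278, 'R': array([[ 0.4254672 , -0.90489163, -0.01219843],
       [-0.51650295, -0.23173993, -0.82433083],
       [ 0.7431032 ,  0.35702625, -0.56597693]]), 't': array([-317.04648794,  345.60777134,  532.55143529])}
```

View pics/top0.png

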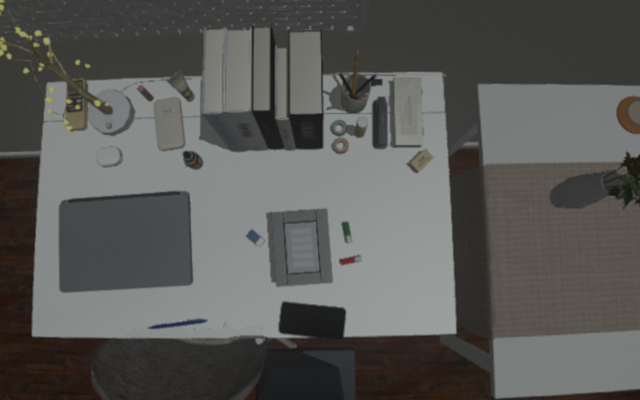

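View pics/scene0.png

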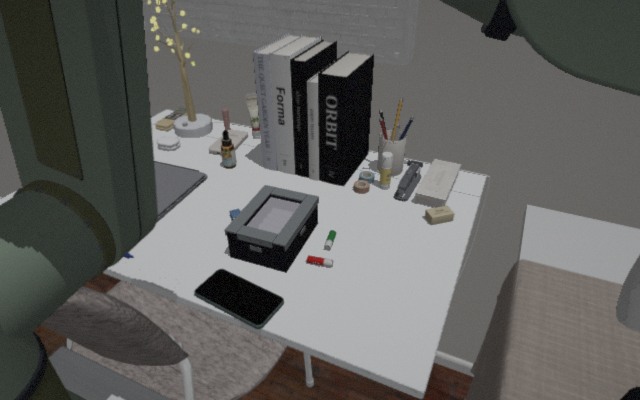

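Top view: the box with its grey rim spans about (270–330, 209–285), with its long axis along world x. The batteries are at (347,232) and (350,260), the eraser at (256,238). The scene view shows nothing on the lid. Next I'll fit the rim.

```bash
cat >h.py <<'E'
import cv2,numpy as np
def rays(c,uv):
    n=cv2.undistortPoints(np.float64(uv).reshape(-1,1,2),c['mtx'],np.array([c['k1'],0,0,0.])).reshape(-1,2)
    return np.c_[n,np.ones(len(n))]
def cloud(c,d,uv):
    r=rays(c,uv)*d[uv[:,1],uv[:,0]][:,None]
    return (r-c['t'])@c['R']
def plane(c,uv,z):
    w=rays(c,uv)@c['R'];o=-c['R'].T@c['t']
    return o+w*((z-o[2])/w[:,2])[:,None]
E
python3 - <<'E'
from h import *
from plant import optics
for n,roi in(("top",(255,195,345,300)),("scene",(215,175,330,275))):
    f=np.load(n+"0.npz");c=optics.camera_params(n);x0,y0,x1,y1=roi
    u,v=np.meshgrid(np.arange(x0,x1),np.arange(y0,y1));uv=np.c_[u.ravel(),v.ravel()]
    P=cloud(c,f['d'],uv);print(n,"desk z",np.median(P[abs(P[:,2])<15,2]))
    m=(P[:,2]>64)&(P[:,2]<80)&(f['d'][uv[:,1],uv[:,0]]>0)
    print(m.sum(),np.median(P[m,2]),np.percentile(P[m],[1,99],axis=0).round(1))
    r=cv2.minAreaRect(plane(c,uv[m],69)[:,:2].astype(np.float32));print("ray",r)
    r=cv2.minAreaRect(P[m][:,:2].astype(np.float32));print("cloud",r)
p=np.load("top0.npz")['p'][195:300,235:375,::-1];cv2.imwrite("pics/crop.png",cv2.resize(p,None,fx=5,fy=5))
E
```

```text
top desk z -0.4174438748718458
2469 68.59382273952743 [[428.5 -82.9  64.2]
 [589.9  42.   73.3]]
ray ((509.127685546875, -20.211891174316406), (162.078125, 123.92376708984375), 3.371138572692871)
cloud ((509.3210754394531, -20.110107421875), (162.4476776123047, 124.23381042480469), 3.398959159851074)
scene desk z 1.2485498462059486
2206 70.12053273292146 [[425.6 -86.5  64.2]
 [589.7  40.   72.2]]
ray ((507.2225036621094, -23.151458740234375), (171.0167999267578, 127.62357330322266), 3.4821457862854004)
cloud ((509.1467590332031, -21.9208984375), (168.36961364746094, 125.882568359375), 3.7657368183135986)
```

View pics/crop.png

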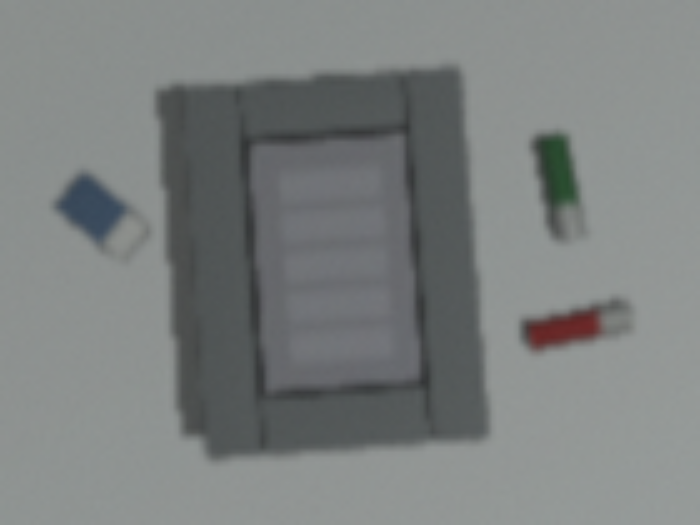

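The crop confirms the layout: long sections left and right, short ones top and bottom. The rim is centred at (509,−20.7), yaw 3.4°, 162×124 mm at z≈69, which matches the given sizes. I'll press the first section (+x end) with the fingers shut and log the force.

```bash
cat >press.py <<'E'
from h import *
from plant import ctrl,sensors
C=np.array([508.9,-20.7]);a=np.radians(3.4);ex=np.array([np.cos(a),np.sin(a)]);ey=np.array([-ex[1],ex[0]])
S={'end_b':(C+69.5*ex,ey),'end_a':(C-69.5*ex,ey),'side_a':(C-49*ey,ex),'side_b':(C+49*ey,ex)}
T=ctrl.tcp_to_tips
def press(n):
    p,y=S[n];best=None;q0=sensors.read_state()['q']
    for s in(1,-1):
        Y=np.r_[s*y,0];Z=np.array([0,0,-1.]);R=np.c_[np.cross(Y,Z),Y,Z]
        q=ctrl.solve_ik(np.r_[p,95+T],R)
        if q is not None and (best is None or abs(q[5]-q0[5])<best[0]): best=(abs(q[5]-q0[5]),R)
    R=best[1];at=lambda z:np.r_[p,z+T]
    ctrl.move_ptp(at(110),R);ctrl.move_l(at(80),vel=80)
    hit=ctrl.move_l(at(62),vel=12,threshold=4)
    s=sensors.read_state();z0=s['eef_pos'][2]-T
    print(n,'contact',hit,'tip z',z0.round(2),'F',np.round(s['force'],1))
    for k in(2,4,5):
        h=ctrl.move_l(at(z0-k),vel=15,threshold=25);s=sensors.read_state()
        print(' ',k,h,(s['eef_pos']-[0,0,T]).round(1),'F',np.round(s['force'],1))
        if h:break
    ctrl.move_l(at(110),vel=120);print(' t',sensors.read_state()['t'])
E
python3 - <<'E'
from press import *
ctrl.gripper_to(0);s=sensors.read_state();print(s['grip_width'],s['t'])
press('end_b')
E
```

```text
0.41571172954741226 0.8667
end_b contact True tip z 69.16 F [0.1 0.1 4.2]
  2 False [578.3 -16.6  67.8] F [-1.3  0.7  5.5]
  4 False [578.  -16.5  64.5] F [ 0.4 -0.9 -0.1]
  5 False [578.1 -16.6  63.8] F [ 0.4 -0.2 -0.2]
 t 6.1833
```

Contact came at z = 69.2. The force then dropped to 0 past half-way, so the section snapped away from the tips. On to the other three.

```bash
python3 - <<'E'
from press import *
for n in('side_a','end_a','side_b'): press(n)
ctrl.move_l(sensors.read_state()['eef_pos']+[0,0,80])
q=np.array([-1.494,.207,1.542,0,1.393,-.15]);ctrl.set_joints(q)
from plant import optics
p,d=optics.grab_frame("top");c=optics.camera_params("top");print(sensors.read_state()['t'])
p0=np.load("top0.npz")
for n,(P,_) in S.items():
    X=np.r_[P,65];k=c['R']@X+c['t'];w=k[:2]/k[2];w=w*(1+c['k1']*(w@w));u,v=(c['mtx']@np.r_[w,1])[:2].round().astype(int)
    print(n,[np.median(D[v-3:v+4,u-3:u+4]).round(1) for D in(p0['d'],d)])
cv2.imwrite("pics/end.png",cv2.resize(np.hstack([p0['p'][195:300,235:375,::-1],p[195:300,235:375,::-1]]),None,fx=2.8,fy=2.8))
E
```

```text
side_a contact True tip z 69.11 F [-0.8  0.3  3.7]
  2 False [511.8 -69.6  67.4] F [-1.5 -0.5  4.6]
  4 False [511.5 -69.5  64.5] F [ 0.8 -0.2  0.3]
  5 False [511.7 -69.6  63.9] F [-0.3 -0.6  1.1]
 t 10.2667
end_a contact True tip z 69.06 F [-1.   0.   6.8]
  2 False [439.5 -24.8  67.2] F [-1.4  0.2  3.1]
  4 False [439.3 -24.8  64.6] F [-0.8 -0.2 -0.5]
  5 False [439.5 -24.8  63.9] F [ 0.7 -0.1  0.1]
 t 14.4083
side_b contact True tip z 69.11 F [-1.2  0.   3.5]
  2 False [506.   28.2  67.4] F [-0.8  0.1  3.3]
  4 False [505.7  28.2  64.5] F [ 0.  -0.1  0.3]
  5 False [505.9  28.2  63.9] F [ 0.4 -0.2  0.1]
 t 18.4833
21.7
end_b [np.float32(1072.0), np.float32(1077.5)]
end_a [np.float32(1052.1), np.float32(1058.7)]
side_a [np.float32(1063.1), np.float32(1069.3)]
side_b [np.float32(1062.3), np.float32(1068.1)]
```

View pics/end.png

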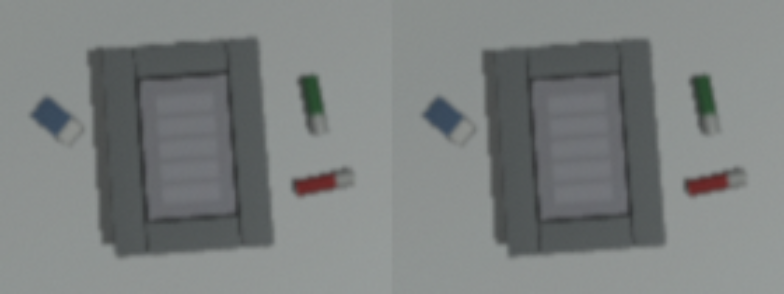

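Before (left) and after (right): the box, batteries and eraser have not moved. All four sections read about 6 mm lower.

```bash
python3 -c "
from plant import ctrl
print(ctrl.finish_job())"
```

```text
the job is handed in; nothing more can be done
None
```

I pressed all four rim sections shut and handed the job in at about 22 s: each reads about 6 mm lower in the top camera, and the box, batteries and eraser look unmoved in the before/after pictures (the staple box was outside that crop, and the arm did not work near it).

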